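# Size two spice jars through the rack gate

### The job

The fridge-door rack only takes the slim spice jars, so sort the two jars with the steel sizing gate: a jar that fits has to be slid upright along the shelf through the gap between the two rails, in at the end nearer the jars and out at the other, not lowered in from above, then set upright on the blue mat; a jar too fat to go through goes upright on the cork mat. Do not force a jar that catches, tip a jar over, or disturb the butter dish, cruet, grinder and clip.

Things in the scene. Friction and masses are not known exactly. Their poses are not given: they have to be found in the camera images.
- jar_a: spice jar: round white ceramic body with a green band, 80 mm high, with a fixed round wooden knob on top, 44 mm across, 30 mm high (110 mm in all), the place to grip. About 0.3 kg. The body is either slim (58 mm across) or fat (68 mm); which it is has to be found out. Origin: centre of the underside, z up the jar's axis.
- jar_b: spice jar: round white ceramic body with a green band, 80 mm high, with a fixed round wooden knob on top, 44 mm across, 30 mm high (110 mm in all), the place to grip. About 0.3 kg. The body is either slim (58 mm across) or fat (68 mm); which it is has to be found out. Origin: centre of the underside, z up the jar's axis.
- gate: steel sizing gate fixed on the shelf: two parallel rails, each 12 mm thick, 38 mm high, 102 mm long with rounded ends, open above; clear gap 62.5 mm, bare shelf between. Slim jars pass, fat ones catch at the rail ends. Origin: on the shelf, middle of the gap; y runs along the gap, +y to the entry end (where the jars stand at the start), -y to the exit; x is across the gap.
- mat_blue: blue mat fixed on the shelf, 130 x 220 x 3 mm, for jars that pass the gate. Origin: centre of its underside, y along the 220 mm side.
- mat_cork: brown cork mat fixed on the shelf, 130 x 220 x 3 mm, for jars that do not pass. Origin: centre of its underside, y along the 220 mm side.
- butter_dish: bystander: covered ceramic butter dish, 110 x 190 mm (long side along its y), 90 mm high. Origin: centre of the underside.
- cruet: bystander: empty glass cruet, 72 mm across, 135 mm high, handle at its +y. Origin: centre of the underside.
- grinder: bystander: steel spice grinder, 58 mm across, 137 mm high. Origin: centre of the underside.
- clip: bystander: navy plastic clip lying flat, 85 x 24 x 20 mm, long side along its x. Origin: centre of the underside.
Not all that is in view belongs to the job. Leave any red or turquoise look-alike of the jar_a alone. What is shaped like the jar_b but yellow is not meant.

How it is judged (in metres and radians):
On the way, in this order (a step that is already met when the one before it is completed fails the run):
1. the slim jar is in the entry end of the gap, upright, its underside less than 15 mm above the shelf (x of jar_a in the frame of gate between -0.006 and 0.006 m and y of jar_a in the frame of gate between 0.015 and 0.05 m and height (world z) of jar_a between -0.005 and 0.015 m and angle between jar_a's own z axis and vertical below 0.15 rad), for 0.03 s.
2. the slim jar is in the exit end of the gap, likewise (x of jar_a in the frame of gate between -0.006 and 0.006 m and y of jar_a in the frame of gate between -0.05 and -0.015 m and height (world z) of jar_a between -0.005 and 0.015 m and angle between jar_a's own z axis and vertical below 0.15 rad), for 0.03 s.
At the end, for the whole second after the job is handed in: The slim jar stands upright (within 0.1 rad) and at rest on the blue mat, the fat one likewise on the cork mat; each jar's axis at least 15 mm inside the mat's edges (x of jar_a in the frame of mat_blue between -0.05 and 0.05 m and y of jar_a in the frame of mat_blue between -0.095 and 0.095 m and z of jar_a in the frame of mat_blue between -0.004 and 0.012 m and angle between each of jar_a, jar_b's own z axis and vertical below 0.1 rad and linear speed of each of jar_a, jar_b below 0.02 m/s and angular speed of each of jar_a, jar_b below 0.2 rad/s and x of jar_b in the frame of mat_cork between -0.05 and 0.05 m and y of jar_b in the frame of mat_cork between -0.095 and 0.095 m and z of jar_b in the frame of mat_cork between -0.004 and 0.012 m); the robot touches nothing.
It fails at once if a jar was lowered into or lifted out of the gap over the rails (underside 18 to 34 mm above the shelf, in the middle 60 mm of the gap) instead of sliding through (x of jar_a in the frame of gate between -0.02 and 0.02 m and y of jar_a in the frame of gate between -0.03 and 0.03 m and height (world z) of jar_a between 0.018 and 0.034 m).
It fails at once if a jar was forced against the gate with more than 40 N (contact force between any of jar_a, jar_b and gate above 40 N).
It fails at once if a jar was tipped over (more than 0.5 rad) (angle between any of jar_a, jar_b's own z axis and vertical above 0.5 rad).
It fails at once if the butter dish, cruet, grinder or clip was moved more than 25 mm or tipped (distance of any of butter_dish, cruet, grinder, clip from where it was at the start of the episode above 0.025 m or angle between any of butter_dish, cruet, grinder, clip's own z axis and vertical above 0.4 rad).
It also fails if it takes over 69 s, if anything falls off the work surface, if the arm or the gripper's body presses on something with over 40 N, if the wrist force passes 120 N, or if a joint passes its speed limit or range.

### The arm

A 6-joint arm with a two-finger parallel gripper is mounted at the origin on the work surface. World frame = base frame: x ahead of the robot, y to its left, z up, the work surface at z = 0. Lengths are in m, angles in degrees, forces in N, time in s.
With the tool pointing down it reaches from about 0.325 to 0.85 m from the base axis. Payload 15.5 kg.
Tool frame: the origin (TCP) lies midway between the tips of the shut fingers; the grasp point (between the pads) lies 19 mm behind it; y points along the fingers, x is the direction in which the jaws open and shut, and the axes are right-handed (so a half turn about y gives the same grasp; the last joint's range is limited). The gripper opens to 91 mm and grips with 3 to 60 N. Pads are 32 mm wide; open, the fingers measure 118 mm over their backs; the gripper's body (76 mm by 178 mm) begins 60 mm behind the grasp point.
Start: joints at [70.961, 28.281, 77.091, -0, 74.628, -5.472], TCP at [0.147, 0.608, 0.214] pointing down, gripper open.
Joint ranges: [-166.48, 166.48], [-47.26, 123.95], [12.59, 153.08], [-70.14, 250.14], [6.76, 159.57], [-176.63, 176.63]. Speed limits (degrees/s): [108.29, 108.29, 147.25, 172.46, 172.46, 172.46].

### API

Orientations are given as a 3x3 rotation matrix whose columns are the frame's x, y, z axes.
In Python, from bench import ctrl gives the robot as it stands. The module is installed in compiled form; this text tells all that it offers. Calls block until the motion is done:
- ctrl.goto(position, orientation): joint-space move of the TCP to a pose.
- ctrl.move_l(position, vel=0.15, ori=None, contact_N=None): straight line of the TCP; ori=None keeps the orientation; vel is the mean speed in m/s. With contact_N (N) it stops when the force on the tool has changed by that much, and returns True; else False.
- ctrl.movej(angles): joint-space move.
- ctrl.command_gripper(opening): opening from 0.0 (shut) to 1.0 (fully open); the grip force is fixed at half the most; returns when the fingers have stopped.
- ctrl.sleep(seconds).
- ctrl.ik(position, orientation): joint angles nearest the present ones, or None.
- ctrl.read_camera(name): name is "side" or "top"; returns the picture (384x512x3 uint8, blue, green, red); there is no depth.
- ctrl.camera_params(name): a dict with "fx", "fy", "cx", "cy" (pixels), "pose" (4x4, takes a point from camera to world coordinates). Camera axes: x right, y up, looking along -z (the intrinsics and any distortion apply to the point x, -y, -z); pixel columns grow to the right and rows downward; lengths in m; the calibration is good to about 2 mm. A picture is of the moment at which its call begins. camera_params takes no time and is no camera call.
A pose or a line that the arm cannot do raises ctrl.MotionError and nothing moves.
- ctrl.sign_off(): hands the job in, once; it reports no verdict.
Readings, each from a call of its own:
- ctrl.current_t(): time.
- ctrl.current_q(): joint angles.
- ctrl.current_dq(): joint speeds.
- ctrl.current_effort(): joint torques, N m.
- ctrl.current_tool_pos(): TCP position.
- ctrl.current_eef_rot(): TCP orientation.
- ctrl.current_contact_force(): force on the tool from outside, world axes, zero at the start.
- ctrl.current_wrist_torque(): the same for the moment, N m.
- ctrl.current_grip_width(): opening from 0.0 (shut) to 1.0 (fully open).
Only numpy, scipy, OpenCV 4.12 (cv2) and the standard library are available. Lean on these libraries where they do the work, as an engineer would, in place of code of your own. Each camera call takes 0.05 s, during which the arm holds its last target.

## Working session

There is one attempt and no reset: what is moved stays moved. The work goes in short steps, each a Python script; the robot and the scene stay as the last script left them, time stands still between calls to the robot, and variables do not carry over. Pictures are saved under pics/ and viewed, and the job is handed in when it is done.

```bash
mkdir -p pics
python3 - <<'E'
from bench import ctrl
import cv2,numpy as np
for n in("side","top"):
    im=ctrl.read_camera(n); cv2.imwrite(f"pics/{n}0_raw.png",im)
    cv2.imwrite(f"pics/{n}0.png",cv2.resize(im,(768,576),interpolation=cv2.INTER_CUBIC))
    p=ctrl.camera_params(n);print(n,{k:(np.round(v,3).tolist() if not isinstance(v,str) else v) for k,v in p.items()})
print(ctrl.current_t(),ctrl.current_eef_rot().round(3) if hasattr(ctrl.current_eef_rot(),'round') else ctrl.current_eef_rot())
E
```

```text
side {'fx': 391.759, 'fy': 391.759, 'cx': 250.208, 'cy': 193.576, 'pose': [[0.915, 0.32, -0.245, 0.264], [-0.403, 0.702, -0.587, -0.615], [-0.016, 0.636, 0.771, 0.997], [0.0, 0.0, 0.0, 1.0]]}
top {'fx': 394.055, 'fy': 394.055, 'cx': 258.124, 'cy': 192.449, 'pose': [[-0.002, 0.993, -0.114, 0.462], [-1.0, -0.0, 0.017, 0.115], [0.017, 0.114, 0.993, 1.067], [0.0, 0.0, 0.0, 1.0]]}
0.1 [[ 0.235 -0.    -0.972]
 [ 0.972 -0.001  0.235]
 [-0.001 -1.     0.   ]]
```

View pics/top0.png

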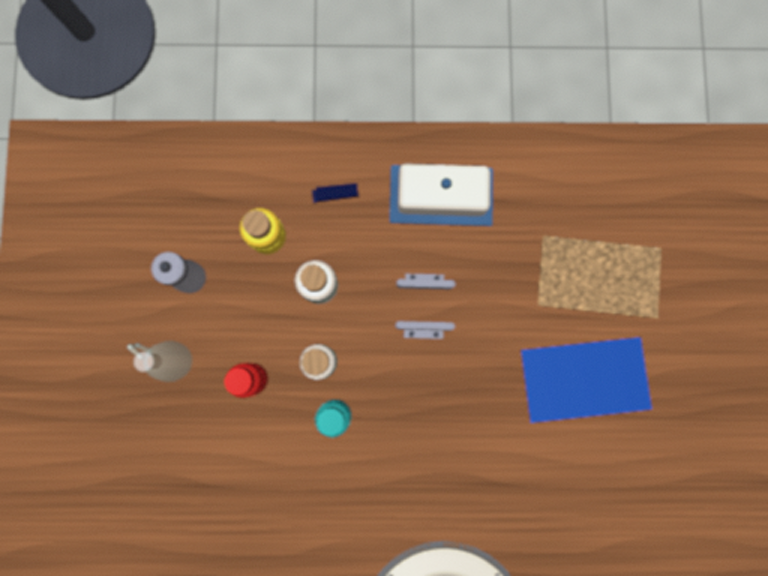

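View pics/side0.png

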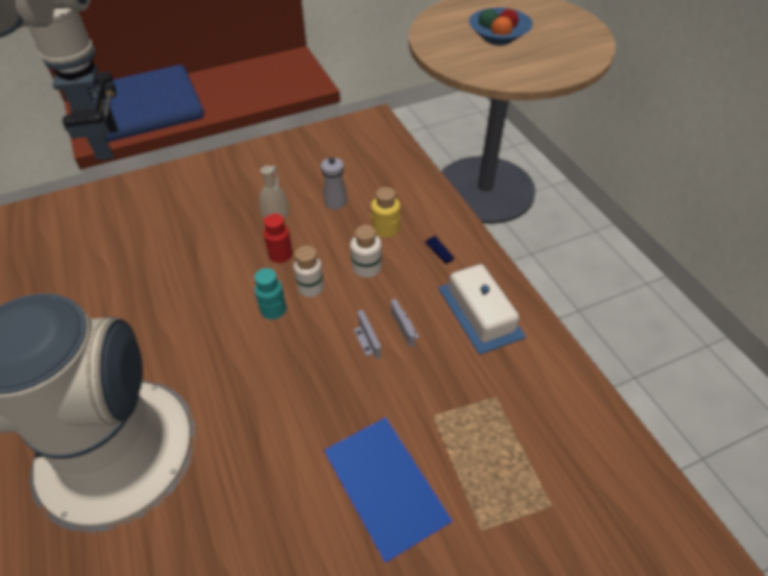

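The candidates, in 768-wide top-view pixels, are white/green jars at (316,281) and (317,361). The look-alikes are yellow (262,230), red (245,380) and turquoise (333,418). By the description I choose the two white ones, and will check them in a close crop.

Run:
```python
import cv2
a=cv2.imread("pics/top0_raw.png"); b=cv2.imread("pics/side0_raw.png")
# crops: top x 180-330,y 140-260
c=cv2.resize(a[165:265,185:315],None,fx=6,fy=6,interpolation=cv2.INTER_CUBIC);cv2.imwrite("pics/tc1.png",c)
c=cv2.resize(a[145:290,335:455],None,fx=4,fy=4,interpolation=cv2.INTER_CUBIC);cv2.imwrite("pics/tc2.png",c)
c=cv2.resize(b[140:240,170:300],None,fx=6,fy=6,interpolation=cv2.INTER_CUBIC);cv2.imwrite("pics/sc1.png",c)
```

```text
(no output)
```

View pics/tc1.png

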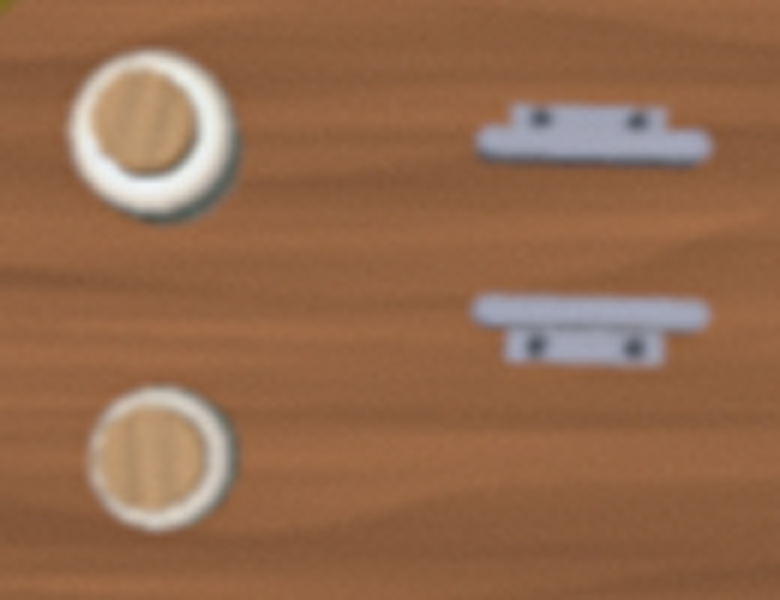

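View pics/tc2.png

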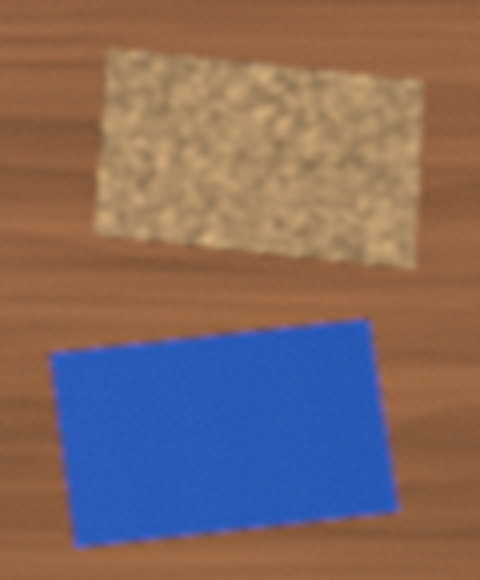

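View pics/sc1.png

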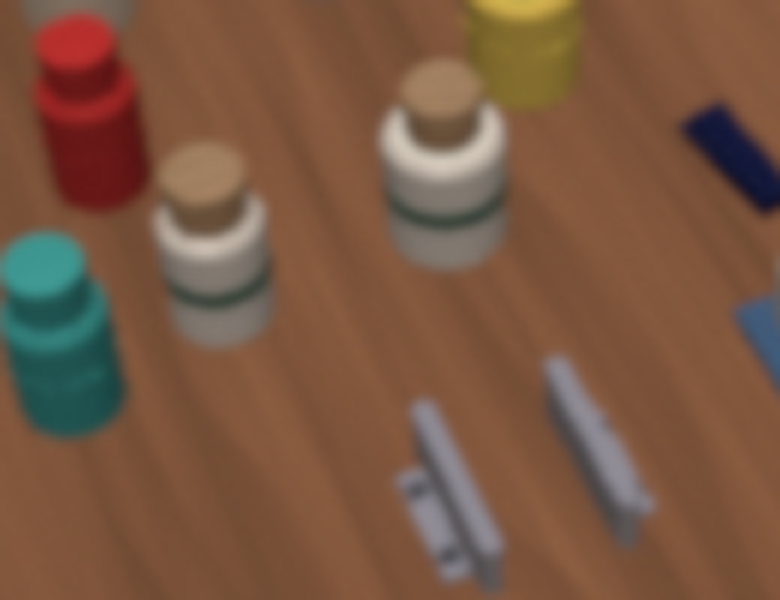

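```bash
cat > h.py <<'E'
from bench import ctrl
import cv2,numpy as np
def ray(n,u,v):
    p=ctrl.camera_params(n);P=np.array(p["pose"]);d=np.array([(u-p["cx"])/p["fx"],-(v-p["cy"])/p["fy"],-1.])
    return P[:3,3],P[:3,:3]@d
def at(n,u,v,z):
    o,d=ray(n,u,v);return o+d*(z-o[2])/d[2]
def proj(n,X):
    p=ctrl.camera_params(n);P=np.array(p["pose"]);c=P[:3,:3].T@(np.asarray(X)-P[:3,3])
    return np.array([p["cx"]-p["fx"]*c[0]/c[2],p["cy"]+p["fy"]*c[1]/c[2]])
def cr(X,Y,s,x0,y0): return (X+.5)/s-.5+x0,(Y+.5)/s-.5+y0
E
python3 - <<'E'
from h import *
np.set_printoptions(precision=4,suppress=True)
T=lambda X,Y,z:at("top",*cr(X,Y,6,185,165),z)
S=lambda X,Y,z:at("side",*cr(X,Y,6,170,140),z)
M=lambda X,Y,z:at("top",*cr(X,Y,4,335,145),z)
print("slim knob",T(151,457,.11),S(204,173,.11)," fat",T(144,120,.11),S(442,88,.11))
print("slim body",T(160,457,.08),"fat",T(152,132,.08))
for l,a,b in(("far",(476,139),(712,146)),("near",(471,309),(710,315))): print(l,T(*a,.038),T(*b,.038))
for l,a,b in(("near",(424,405),(490,552)),("far",(555,360),(637,503))): print("S",l,S(*a,.038),S(*b,.038))
for n,c in(("cork",[(108,50),(423,83),(413,269),(96,233)]),("blue",[(50,353),(370,319),(399,512),(76,547)])):
    w=np.array([M(*q,.003) for q in c]);print(n,w.mean(0),np.linalg.norm(w[0]-w[1]),np.linalg.norm(w[1]-w[2]),np.degrees(np.arctan2(*(w[0]-w[1])[:2])))
for l,(u,v),z in(("yellow",(257,223),.11),("red",(240,380),.11),("teal",(331,417),.11),("cruet",(145,362),.135),("grinder",(167,267),.137),("butter",(444,187),.09)): print(l,at("top",u/1.5,v/1.5,z))
E
```

```text
slim knob [0.4553 0.2146 0.11  ] [0.4545 0.2128 0.11  ]  fat [0.5916 0.219  0.11  ] [0.591  0.2186 0.11  ]
slim body [0.455 0.214 0.08 ] fat [0.5905 0.2189 0.08  ]
far [0.5929 0.0815 0.038 ] [ 0.5898 -0.0223  0.038 ]
near [0.5184 0.0839 0.038 ] [ 0.5156 -0.0203  0.038 ]
S near [0.5187 0.0781 0.038 ] [ 0.513  -0.0189  0.038 ]
S far [0.5925 0.0771 0.038 ] [ 0.5914 -0.0222  0.038 ]
cork [ 0.6073 -0.2919  0.003 ] 0.21892260119864745 0.1292570561644911 5.98950634460183
blue [ 0.4218 -0.2596  0.003 ] 0.21964058213375554 0.1294079175751154 -5.889201116293043
yellow [0.6809 0.3118 0.11  ]
red [0.4257 0.333  0.11  ]
teal [0.3672 0.1876 0.11  ]
cruet [0.4547 0.475  0.135 ]
grinder [0.6036 0.4463 0.137 ]
butter [0.7485 0.0007 0.09  ]
```

Run:
```python
from h import *
np.set_printoptions(precision=4,suppress=True)
ims=[ctrl.read_camera("top") for _ in range(4)]
a=np.mean([i.astype(float) for i in ims],0)
s=a[:,:,0]-a[:,:,2]   # blue-red: grey high, wood low
print(s[185:228:1,285].round().astype(int))
def edge(prof,v0,up):
    lo,hi=np.median(prof[:2]),prof.max()
    return prof
near=[];far=[]
for u in range(268,300):
    p=s[205:219,u]; lo=p[:3].mean(); hi=p.max(); t=(lo+hi)/2
    k=np.argmax(p>t); v=205+k-1+(t-p[k-1])/(p[k]-p[k-1]); near.append(at("top",u,v,.038)[:2])
    g=a[182:200,u].sum(1)  # brightness for far top inner edge
    d=np.gradient(g); k=5+np.argmin(d[5:14]); 
    y0,y1,y2=d[k-1],d[k],d[k+1]; v=182+k+.5*(y0-y2)/(y0-2*y1+y2); far.append(at("top",u,v,.038)[:2])
near=np.array(near);far=np.array(far)
for l,w in(("near",near),("far",far)):
    c=np.polyfit(w[:,1],w[:,0],1);r=w[:,0]-np.polyval(c,w[:,1]);print(l,"slope",c[0],"x at y=.0307",np.polyval(c,.0307),"rms",r.std())
```

```text
[ 18  18  17  18  18  17   6 -30 -66 -78 -79 -78 -80 -80 -80 -83 -86 -88
 -87 -85 -82 -84 -84 -84 -82 -80 -78 -78 -66 -29   8  18  18  16  14  16
  18  18  19  10 -17 -58 -80]
near slope 0.02644345044136155 x at y=.0307 0.5239400769011748 rms 0.00018173325520113277
far slope 0.02422395367510262 x at y=.0307 0.5853718198482367 rms 0.00018032564130507223
```

```bash
cat >> h.py <<'E'
G=np.array([.5547,.0305]); s_=.0253
gy=np.array([s_,1.])/np.hypot(1,s_); gx=np.array([gy[1],-gy[0]])
def R(sign=1):
    x=np.array([gx[0],gx[1],0])*sign; y=np.array([0,0,-1.]); return np.column_stack([x,y,np.cross(x,y)])
def gp(x,y,z): q=G+gx*x+gy*y; return [q[0],q[1],z]
def st(m=""): print(m,"t",round(ctrl.current_t(),2),"p",np.round(ctrl.current_tool_pos(),4),"F",np.round(ctrl.current_contact_force(),1),"w",round(ctrl.current_grip_width(),3))
E
python3 - <<'E'
from h import *
for s in(1,-1): 
    print(s,[np.round(ctrl.ik(p,R(s)),0) if ctrl.ik(p,R(s)) is not None else None for p in([.455,.214,.2],[.42,-.26,.2],[.591,.219,.09],[.607,-.292,.09])])
E
```

```text
1 [array([18., 19., 95., -0., 65., 20.]), array([-39.,  19.,  96.,  -0.,  65., -37.]), array([15., 36., 84., -0., 60., 16.]), array([-31.,  39.,  77.,  -0.,  64., -29.])]
-1 [array([  18.,   19.,   95.,   -0.,   65., -160.]), array([-39.,  19.,  96.,  -0.,  65., 143.]), array([  15.,   36.,   84.,   -0.,   60., -164.]), array([-31.,  39.,  77.,  -0.,  64., 151.])]
```

Run:
```python
from h import *
ctrl.goto([.455,.214,.2],R());st("above")
ctrl.command_gripper(.68)
cv2.imwrite("pics/s1.png",cv2.resize(ctrl.read_camera("side")[100:260,130:330],None,fx=3.9,fy=3.7,interpolation=cv2.INTER_CUBIC))
h=ctrl.move_l([.455,.214,.087],vel=.12,contact_N=6);st(f"down {h}")
```

```text
above t 2.12 p [0.4549 0.2147 0.2   ] F [ 0.   0.5 -0.4] w 1.0
down False t 3.88 p [0.4554 0.2141 0.0875] F [0.4 0.6 0.3] w 0.68
```

View pics/s1.png

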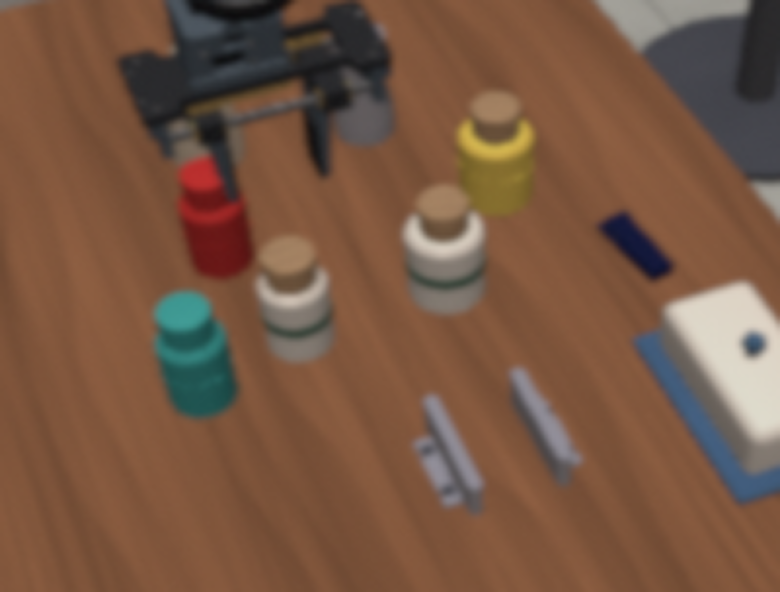

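The fingers, with tips at (230,195) and (322,170), hang above the slim jar, whose knob is at (288,250), and straddle it in x. No contact on the way down, so I'll grip and lift.

Run:
```python
from h import *
ctrl.command_gripper(0);st("grip")
ctrl.move_l([.455,.214,.097],vel=.08);st("lift")
# rise clear then to the entry front
y=.51e-1+.029+.035
p=gp(0,y,.097);print(p)
h=ctrl.move_l(p,vel=.12,contact_N=8);st(f"entry {h}")
for n in("side","top"):
    im=ctrl.read_camera(n);cv2.imwrite(f"pics/{n}2_raw.png",im)
    x0,y0=(170,140) if n=="side" else (185,155)
    cv2.imwrite(f"pics/{n}2.png",cv2.resize(im[y0:y0+100,x0:x0+130],None,fx=6,fy=6,interpolation=cv2.INTER_CUBIC))
```

```text
grip t 4.31 p [0.4552 0.2141 0.0874] F [-1.4 -0.6  6.5] w 0.478
lift t 4.58 p [0.4552 0.2141 0.0972] F [ 0.7  0.4 -4.3] w 0.473
[np.float64(0.5576085692758591), np.float64(0.14546321248454885), 0.097]
entry False t 5.76 p [0.5569 0.1458 0.0969] F [-0.2  1.  -3.4] w 0.478
```

View pics/side2.png

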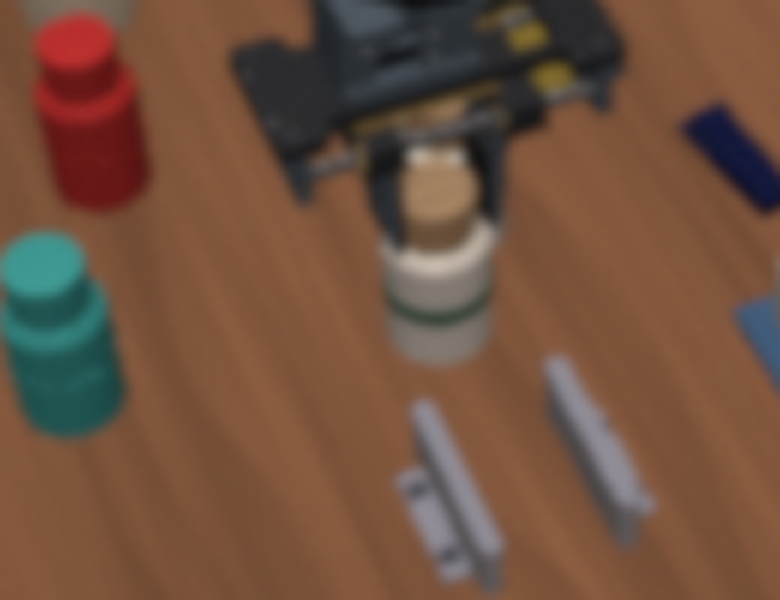

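View pics/top2.png

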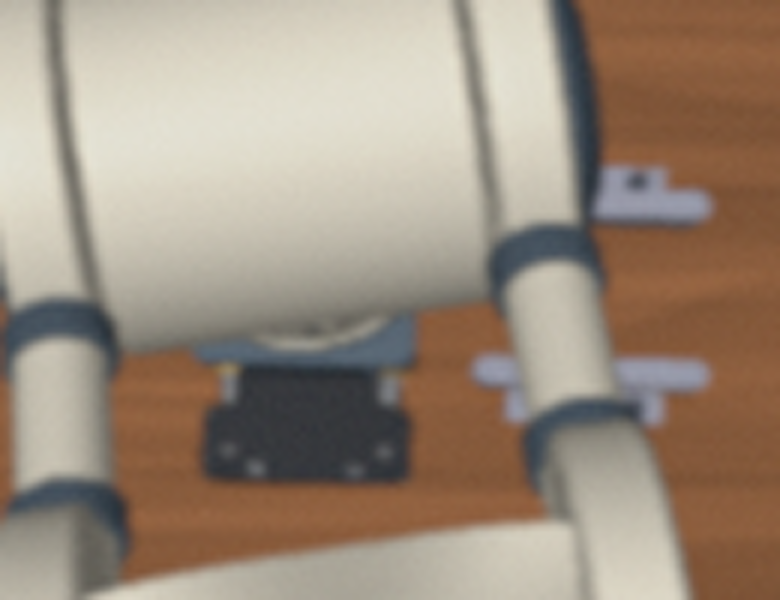

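The jar is held upright at side-crop pixels (385–493, 230–360), in front of the gap. The top view is blocked by the arm. Next I'll lower it to about 4 mm and slide in with a light contact stop, probing both rails to centre it.

Run:
```python
from h import *
y=.115
ctrl.move_l(gp(0,y,.0915),vel=.05)
h=ctrl.move_l(gp(0,.045,.0915),vel=.05,contact_N=5);st(f"in {h}")
c=ctrl.current_tool_pos();d=np.array(c[:2])-G;print("gate",d@gx,d@gy)
if not h:
    r=[]
    for s in(1,-1):
        hh=ctrl.move_l(gp(s*.005,.045,.0915),vel=.02,contact_N=3);st(f"probe {hh}")
        d=np.array(ctrl.current_tool_pos()[:2])-G;r.append(d@gx);ctrl.move_l(gp(0,.045,.0915),vel=.03)
    print(r)
```

```text
in False t 7.67 p [0.5558 0.0757 0.0915] F [ 0.2 -0.7 -3.8] w 0.473
gate -2.4654520093800324e-05 0.04524144776736746
probe True t 7.92 p [0.5585 0.0755 0.0909] F [ 0.7  0.5 -4.3] w 0.472
probe True t 8.42 p [0.5534 0.0756 0.0914] F [ 3.8 -0.1 -1.9] w 0.475
[np.float64(0.002683590632729995), np.float64(-0.0024123133973724363)]
```

The walls were felt at +2.7 and −2.4 mm, so the jar is centred and it fits. Sliding it through.

Run:
```python
from h import *
for y in(.03,-.03,-.1):
    h=ctrl.move_l(gp(0.0001,y,.0915),vel=.06,contact_N=5);st(f"{y} {h}")
    if h: break
    if y==-.03:
        r=[]
        ctrl.sleep(.1)
```

```text
0.03 False t 9.07 p [0.5555 0.06   0.0915] F [ 0.7  0.8 -3.1] w 0.477
-0.03 False t 10.22 p [0.554  0.0008 0.0915] F [ 0.1  0.2 -3.9] w 0.476
-0.1 False t 11.63 p [ 0.5523 -0.0691  0.0915] F [ 0.2 -0.9 -2.7] w 0.473
```

Run:
```python
from h import *
ctrl.move_l([.5523,-.069,.12],vel=.12)
ctrl.move_l([.4218,-.2596,.12],vel=.18)
h=ctrl.move_l([.4218,-.2596,.089],vel=.03,contact_N=3);st(f"down {h}")
ctrl.command_gripper(.68);st("open")
ctrl.move_l([.4218,-.2596,.2],vel=.15)
ctrl.goto([.591,.219,.2],R());st("above fat")
for n in("side","top"):
    im=ctrl.read_camera(n);cv2.imwrite(f"pics/{n}3.png",cv2.resize(im,(768,576),interpolation=cv2.INTER_CUBIC))
```

```text
down True t 14.38 p [ 0.4215 -0.2595  0.0904] F [-2.2 -0.2  8.2] w 0.477
open t 14.87 p [ 0.4211 -0.2591  0.0899] F [-0.2  0.9  1.2] w 0.68
above fat t 17.59 p [0.5912 0.2179 0.2   ] F [-0.2 -0.2 -0.4] w 0.679
```

View pics/side3.png

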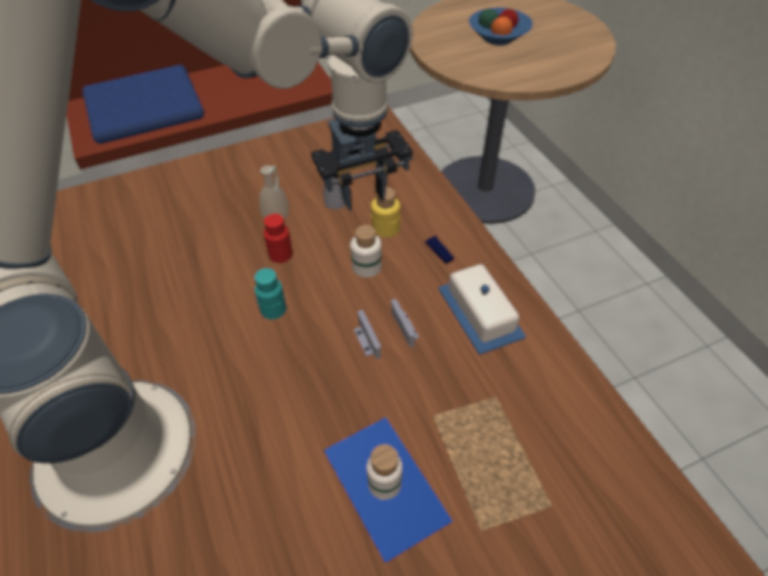

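View pics/top3.png

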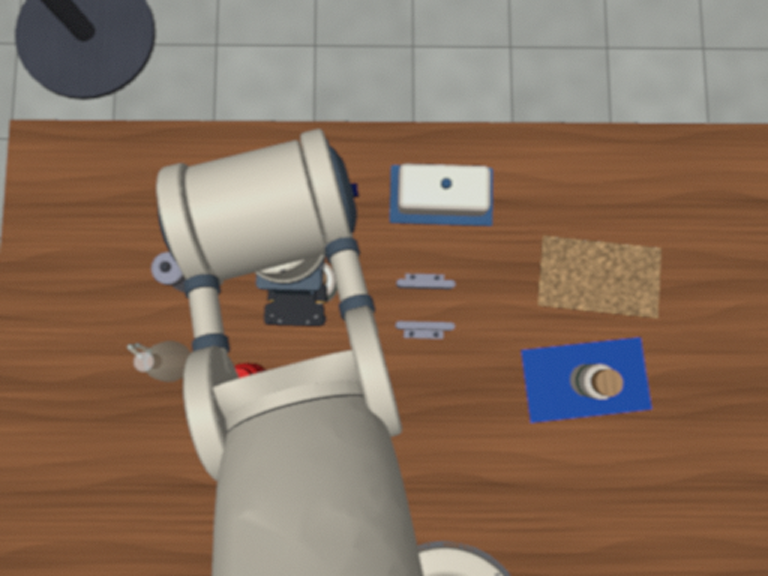

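The slim jar stands upright on the blue mat, top view (600,382) and side view (384,472). The fat jar hasn't moved, side view (366,250), and everything else is in place. Now the fat jar.

Run:
```python
from h import *
h=ctrl.move_l([.591,.219,.087],vel=.12,contact_N=6);st(f"down {h}")
if not h:
    ctrl.command_gripper(0);st("grip")
    ctrl.move_l([.591,.219,.2],vel=.15);st("lift")
    ctrl.move_l([.607,-.292,.2],vel=.2);st("over")
    ctrl.move_l([.607,-.292,.11],vel=.12)
    h=ctrl.move_l([.607,-.292,.088],vel=.03,contact_N=3);st(f"place {h}")
    ctrl.command_gripper(.68);st("open")
    ctrl.move_l([.607,-.292,.2],vel=.15)
    ctrl.goto([.45,.2,.3],R());st("away")
    for n in("side","top"):
        im=ctrl.read_camera(n);cv2.imwrite(f"pics/{n}4.png",cv2.resize(im,(768,576),interpolation=cv2.INTER_CUBIC))
```

```text
down False t 18.78 p [0.5915 0.2191 0.0877] F [-0.2 -0.5 -0.3] w 0.677
grip t 19.21 p [0.5915 0.2191 0.0875] F [2.2 0.6 3.7] w 0.473
lift t 20.11 p [0.5903 0.2188 0.1989] F [-0.8 -0.1 -4.3] w 0.476
over t 22.82 p [ 0.6071 -0.2914  0.2   ] F [-0.  -0.1 -4.6] w 0.469
place True t 24.34 p [ 0.6071 -0.2919  0.0903] F [ 1.2 -0.5  4.7] w 0.476
open t 24.83 p [ 0.6062 -0.2915  0.0896] F [ 0.2 -0.1 -0.4] w 0.678
away t 27.62 p [0.4505 0.1995 0.2998] F [-0.   0.   0.6] w 0.676
```

View pics/side4.png

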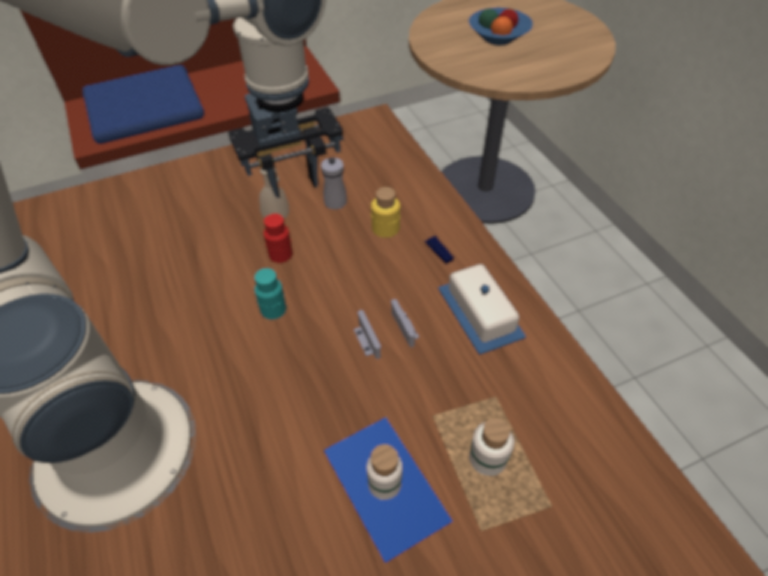

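View pics/top4.png

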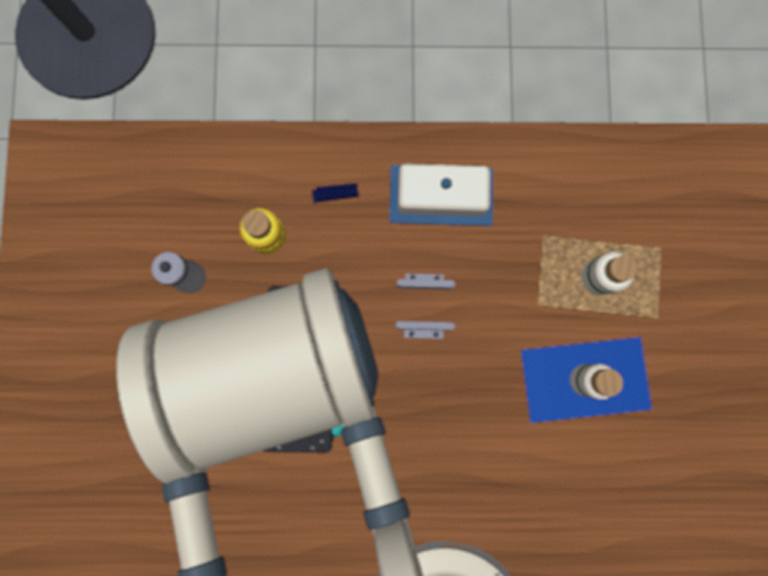

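The fat jar's knob is at top view (621,266) on the cork and the slim jar's at (606,382) on the blue mat. The rest looks undisturbed. I'll do a quick upright check, then hand in.

Run:
```python
from h import *
print("knobs top",at("top",621/1.5,266/1.5,.113),at("top",606.5/1.5,382/1.5,.113)," side",at("side",497/1.5,432/1.5,.113),at("side",384/1.5,459/1.5,.113))
ctrl.sign_off()
```

```text
knobs top [ 0.60931882 -0.28619564  0.113     ] [ 0.42101884 -0.25380715  0.113     ]  side [ 0.60442001 -0.29633017  0.113     ] [ 0.41840517 -0.26327707  0.113     ]
the job is handed in; nothing more can be done
```

Both jars are sorted and the job is handed in, with the clock at about 28 s of the 69 s allowed; no verdict is reported.

- **Slim jar (jar_a):** I told it from the fat one by body width in the top view (about 61 mm against 67 mm). I slid it upright through the gate about 4 mm above the shelf, in at the entry end and out at the exit. Light probes at the entry felt the rails at +2.7 and −2.4 mm, so it was centred. The 5 N contact stop never triggered on the way through. It now stands near the centre of the blue mat.
- **Fat jar (jar_b):** I carried it over at a safe height and set it near the centre of the cork mat. I did not try it in the gate; that it is fat rests on the measured width alone.

**Last checks:** The final pictures show both jars upright near the mat centres and the robot clear of them. By eye, the butter dish, cruet, grinder and clip look unmoved. The cruet is partly behind the gripper in the last pictures, but was in place in the previous ones.

**Disagreement:** The two cameras put the jar knobs up to about 10 mm apart in y. The jars were released within about 1 mm of the measured mat centres, so this is probably my rough pixel reading. It is well inside the mat margins.

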